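# Set the clay pots on their saucers

### The arm

A 7-joint arm with a two-finger parallel gripper is mounted at the origin on the work surface. World frame = base frame: x ahead of the robot, y to its left, z up, the work surface at z = 0. Lengths are in mm, angles in degrees, forces in N, time in s.
With the tool pointing down it reaches from about 350 to 900 mm from the base axis. Payload 19.9 kg.
Tool frame: the origin (TCP) lies midway between the tips of the shut fingers; the grasp point (between the pads) lies 19 mm behind it (hold_point_z is the distance from the TCP to the grasp point, in mm); x points along the fingers, y is the direction in which the jaws open and shut, and the axes are right-handed (so a half turn about x gives the same grasp; the last joint's range is limited). The gripper opens to 85 mm and grips with 20 to 120 N. Pads are 22 mm wide; open, the fingers measure 114 mm over their backs; the gripper's body (76 mm by 85 mm) begins 54 mm behind the grasp point. The pads swing forward as they close: fully open they stand 13 mm farther back than shut.
Start: joints at [-70.101, 23.915, -0.59, 92.452, 0.269, 63.638, -3.037], TCP at [236.912, 578.337, 231.26] pointing down, gripper open.
Joint ranges: [-161.28, 161.28], [-22.2, 115.67], [-73.04, 71.86], [3.21, 147.25], [-68.34, 248.33], [10.77, 114.83], [-161.83, 161.83]. Speed limits (degrees/s): [108.29, 108.29, 136.94, 136.94, 172.46, 172.46, 172.46].

### API

Orientations are given as [roll, pitch, yaw] about the fixed x, y, z axes, in that order (R = Rz(yaw) Ry(pitch) Rx(roll)).
In Python, from rig import observe, capture, hand_in, hold_point_z gives the robot as it stands. The module is installed in compiled form; this text tells all that it offers.
- The arm moves only by the tool jog_arm, never from a script. Its argument "commands" is a list that holds one entry, the list of rows, each a list of 7 numbers: the turn, a rotation vector about the tool's x, y, z normalised to -1 to 1, where 1 is pi/2 rad, then the shift along the tool's x, y, z normalised to -1 to 1, where 1 is 0.4 m, then the closure, from -1 (fully open) to 1 (shut). In form: [[[ax, ay, az, x, y, z, fingers], ...]]. A call has 1 to 5 rows; each row shifts and turns the pose as measured when the row begins, along the tool's axes as they then stand; what a row does not reach is not made up. A row lasts 1/8 s, in which the tool goes at most 62.5 mm and 10.7 degrees, less where a joint would pass 70% of its speed; a pose out of reach is approached as far as the arm can. A call with a number of a shift or a turn outside -1 to 1 is refused whole. A call with a gripper value outside its range is refused whole. The fingers move at their own pace and stop on an object; "newtons" is the grip in N (left out, the last holds). Time passes only in rows, so rows that do not move let the fingers close. It gives the time, the measured TCP pose, the force and the opening at its end, in the units of the state.
- observe(): the state, without advancing time (a new reading comes with each control period).
- capture(name): name is "side" or "top" or "wrist"; returns a dict with "frame" (384x512x3 uint8, red, green, blue), "z_map" (384x512 float32, mm along the optical axis (not along the pixel's ray), 0 where there is no reading), "fx", "fy", "cx", "cy" (pixels), "eye" and "attitude" of the camera in the world; the wrist camera has in their place "hand_eye" (4x4, takes a point from camera to tool coordinates, whose origin is the TCP and whose axes are the tool frame's). Camera axes: x right, y down, z forward; pixel columns grow to the right and rows downward; lengths in mm; the calibration is good to about 2 mm. A picture is of the moment at which its call begins: read the wrist's pose just before it.
- hand_in(): hands the job in, once; it reports no verdict.
The state is a dict: "t": time; "qpos": joint angles; "qd": joint speeds; "joint_torque": joint torques, N m; "tool_pos": TCP position; "ee_rot": TCP orientation; "force": force on the tool from outside, world axes, zero at the start; "moment": the same for the moment, N m; "finger_gap": finger opening in mm.
Only numpy, scipy, OpenCV 4.12 (cv2) and the standard library are available. Lean on these libraries where they do the work, as an engineer would, in place of code of your own. Each camera call takes 0.05 s, during which the arm holds its last target. There are 200 camera calls.

### The job

Set each of the four clay pots - large and small round, large and small square - upright inside the saucer of its own shape and size, roughly centred and flat on the saucer's floor, the square ones squared up with their saucers. Lower the pots, do not drop them, and leave the saucers, the oblong trough and the clay bell where they stand.

Things in the scene. Friction and masses are not known exactly. Their poses are not given: they have to be found in the camera images.
- pot_round_large: Clay pot, round, open at the top, tapering to a narrower foot: 66 mm across the rim collar (the upright band of its top 18 mm), 48 mm across the foot, 62 mm tall. The larger of the two round pots. Origin: centre of its underside, z up. Loose, standing upright.
- pot_round_small: Clay pot, round, open at the top, tapering to a narrower foot: 46 mm across the rim collar (the upright band of its top 16 mm), 34 mm across the foot, 46 mm tall. The smaller of the two round pots. Origin: centre of its underside, z up. Loose, standing upright.
- pot_square_large: Clay pot, square, open at the top: rim collar (its top 18 mm) 64 x 64 mm, body below 50 x 50 mm, 62 mm tall. The larger of the two square pots. Origin: centre of its underside, z up, x and y square to its sides. Loose, standing upright at any yaw.
- pot_square_small: Clay pot, square, open at the top: rim collar (its top 16 mm) 46 x 46 mm, body below 36 x 36 mm, 46 mm tall. The smaller of the two square pots. Origin: centre of its underside, z up, x and y square to its sides. Loose, standing upright at any yaw.
- saucer_round_large: Flat round clay saucer for the large round pot: 82 mm outside, 72 mm inside, rim 12 mm high, floor 5 mm thick. Origin: centre of its underside, z up. Loose, lying on the bench at z = 0.
- saucer_round_small: Flat round clay saucer for the small round pot: 64 mm outside, 54 mm inside, rim 12 mm high, floor 5 mm thick. Origin: centre of its underside, z up. Loose, lying on the bench at z = 0.
- saucer_square_large: Flat square clay saucer for the large square pot: 78 mm outside, 68 mm inside, rim 12 mm high, floor 5 mm thick. Origin: centre of its underside, z up, x and y square to its sides. Loose, lying on the bench at any yaw.
- saucer_square_small: Flat square clay saucer for the small square pot: 64 mm outside, 54 mm inside, rim 12 mm high, floor 5 mm thick. Origin: centre of its underside, z up, x and y square to its sides. Loose, lying on the bench at any yaw.
- trough: Oblong clay trough, 96 mm (its x) by 46 mm (its y), 45 mm tall, open at the top; it has no saucer. Origin: centre of its underside. Loose; to be left alone.
- bell: Clay plant bell: a closed round dome 68 mm across its foot and 67 mm tall, with a small knob on top; it has no saucer. Origin: centre of its underside. Loose; to be left alone.
Not all that is in view belongs to the job. Leave any blue or purple look-alike of the pot_round_large alone.

How it is judged (in metres and radians):
At the end, for the whole second after the job is handed in: Each pot stands upright (within 0.1 rad) and still on the floor of the saucer of its own shape and size, its centre within 13 mm of the saucer's centre, square pots within 0.3 rad of square with their saucers (any quarter turn); the saucers lie flat on the bench; the fingers touch no pot (horizontal distance between pot_round_large and saucer_round_large below 0.013 m and z of pot_round_large in the frame of saucer_round_large between 0.002 and 0.008 m and angle between each of pot_round_large, pot_round_small, pot_square_large, pot_square_small's own z axis and vertical below 0.1 rad and height (world z) of each of saucer_round_large, saucer_round_small, saucer_square_large, saucer_square_small below 0.005 m and linear speed of each of pot_round_large, pot_round_small, pot_square_large, pot_square_small below 0.02 m/s and contact force between each of pot_round_large, pot_round_small, pot_square_large, pot_square_small and the fingers below 0.05 N and horizontal distance between pot_round_small and saucer_round_small below 0.013 m and z of pot_round_small in the frame of saucer_round_small between 0.002 and 0.008 m and horizontal distance between pot_square_large and saucer_square_large below 0.013 m and z of pot_square_large in the frame of saucer_square_large between 0.002 and 0.008 m and (angle between the x axis of pot_square_large and the x axis of saucer_square_large, either way round below 0.3 rad or angle between the x axis of pot_square_large and the y axis of saucer_square_large, either way round below 0.3 rad) and horizontal distance between pot_square_small and saucer_square_small below 0.013 m and z of pot_square_small in the frame of saucer_square_small between 0.002 and 0.008 m and (angle between the x axis of pot_square_small and the x axis of saucer_square_small, either way round below 0.3 rad or angle between the x axis of pot_square_small and the y axis of saucer_square_small, either way round below 0.3 rad)).
It fails at once if a pot is dropped or knocked away (out of the fingers and faster than 0.6 m/s) ((contact force between pot_round_large and the fingers below 0.01 N and linear speed of pot_round_large above 0.6 m/s) or (contact force between pot_round_small and the fingers below 0.01 N and linear speed of pot_round_small above 0.6 m/s) or (contact force between pot_square_large and the fingers below 0.01 N and linear speed of pot_square_large above 0.6 m/s) or (contact force between pot_square_small and the fingers below 0.01 N and linear speed of pot_square_small above 0.6 m/s)).
It fails at once if a saucer is shifted by more than 30 mm (distance of any of saucer_round_large, saucer_round_small, saucer_square_large, saucer_square_small from where it was at the start of the episode above 0.03 m).
It fails at once if the trough or the bell is shifted by more than 20 mm (distance of any of trough, bell from where it was at the start of the episode above 0.02 m).
It also fails if it takes over 104 s, if anything falls off the work surface, if the arm or the gripper's body presses on something with over 40 N, if the wrist force passes 120 N, or if a joint passes its speed limit or range.

## Working session

There is one attempt and no reset: what is moved stays moved. The work goes in short steps, Python scripts to look and compute and a tool call to move; the robot and the scene stay as the last step left them, time stands still between calls to the robot, and variables do not carry over. Pictures are saved under pics/ and viewed, about 12 in all and at most 16, crops included, and the job is handed in when it is done.

Besides the shell and the picture viewer there is one more tool, called after "Call:" as name([rows], argument=value, ...), one row to a line, values as JSON. jog_arm: Moves the arm, as the interface text tells. Its arguments: {"type":"object","properties":{"commands":{"type":"array"},"newtons":{"type":"number"}},"required":["commands"]}

```bash
mkdir -p pics
cat > h.py <<'E'
import numpy as np, cv2
from rig import observe, capture, hand_in, hold_point_z
from scipy.spatial.transform import Rotation as R
def save(n,im): cv2.imwrite(f'pics/{n}.png',cv2.cvtColor(im,cv2.COLOR_RGB2BGR))
E
python3 - <<'E'
from h import *
s=observe(); print({k:np.round(v,3) for k,v in s.items()}); print(hold_point_z)
for n in ('top','side'):
    c=capture(n); np.save(f'{n}.npy',c,allow_pickle=True); save(n,c['frame'])
    print(n,{k:np.round(c[k],3).tolist() for k in ('fx','fy','cx','cy','eye','attitude')})
w=capture('wrist');print(np.round(w['hand_eye'],3).tolist(),w['fx'],w['cx'],w['cy'])
a=np.vstack([cv2.imread('pics/top.png')]);print(a.shape)
E
```

```text
{'t': np.float64(0.0), 'qpos': array([-70.1  ,  23.949,  -0.591,  92.485,   0.268,  63.638,  -3.037]), 'qd': array([ 0.018,  0.005, -0.   , -0.014, -0.087,  0.036,  0.018]), 'joint_torque': array([-0.0000e+00, -8.6447e+01,  6.7800e-01, -4.3493e+01,  1.9000e-02,
        7.0000e-03,  0.0000e+00]), 'tool_pos': array([236.811, 578.025, 230.655]), 'ee_rot': array([ -86.51 ,   89.929, -108.789]), 'force': array([-0.31 ,  0.028, -0.783]), 'moment': array([-0.003,  0.025, -0.012]), 'finger_gap': np.float64(84.98)}
18.700000000000003
top {'fx': 382.093, 'fy': 382.093, 'cx': 248.631, 'cy': 188.583, 'eye': [298.76, -6.824, 1265.084], 'attitude': [-169.838, 0.257, -88.521]}
side {'fx': 408.98, 'fy': 408.98, 'cx': 260.283, 'cy': 186.51, 'eye': [316.947, 925.899, 793.027], 'attitude': [-127.959, 0.412, -167.406]}
[[-0.001, -0.283, 0.959, -142.551], [1.0, -0.001, 0.0, -0.78], [0.001, 0.959, 0.283, -72.298], [0.0, 0.0, 0.0, 1.0]] 275.6896384179024 257.279698713764 189.1243430578392
(384, 512, 3)
```

View pics/top.png

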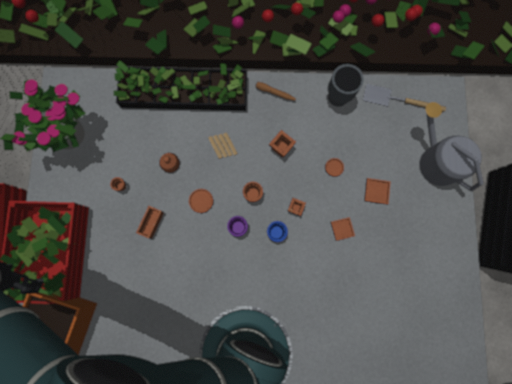

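View pics/side.png

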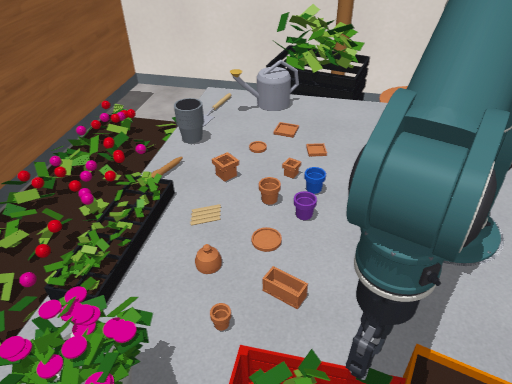

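The top view shows these candidates by pixel:
- **Round clay pots:** (254,192) is large and (119,185) is small.
- **Square pots:** (282,144) is large and (297,207) is small.
- **Saucers:** (201,201) is large round, (334,167) is small round, (377,191) is large square and (343,229) is small square.
- **Leave alone:** bell (169,162), trough (151,222), and the purple (238,227) and blue (277,232) look-alikes.

The side view agrees. Next I'll measure them and check an enlarged crop.

```bash
cat >> h.py <<'E'
def clay(im):
    hsv=cv2.cvtColor(im,cv2.COLOR_RGB2HSV)
    m=cv2.inRange(hsv,(4,90,60),(14,215,255))
    return m
def ray(c,uv):
    d=np.array([(uv[0]-c['cx'])/c['fx'],(uv[1]-c['cy'])/c['fy'],1.])
    return np.array(c['eye'],float),R.from_euler('xyz',c['attitude'],degrees=True).as_matrix()@d
def plane(c,uv,z):
    o,d=ray(c,uv); return o+d*(z-o[2])/d[2]
def tri(c1,u1,c2,u2):
    o1,d1=ray(c1,u1);o2,d2=ray(c2,u2)
    k=np.linalg.lstsq(np.c_[d1,-d2],o2-o1,rcond=None)[0]
    a,b=o1+k[0]*d1,o2+k[1]*d2
    return (a+b)/2,np.linalg.norm(a-b)
def blobs(c,lo=60):
    m=clay(c['frame']); out=[]
    for k in cv2.findContours(m,cv2.RETR_EXTERNAL,cv2.CHAIN_APPROX_NONE)[0]:
        if cv2.contourArea(k)>lo: out.append((k,cv2.minAreaRect(k)))
    return m,out
E
python3 - <<'E'
from h import *
for n in('top','side'):
    c=np.load(n+'.npy',allow_pickle=True).item(); m,b=blobs(c)
    for k,r in b:
        ctr=r[0]; p=plane(c,ctr,0); 
        M=cv2.moments(k); q=(M['m10']/M['m00'],M['m01']/M['m00'])
        P=[plane(c,x[0],5)[:2] for x in k]
        rr=cv2.minAreaRect(np.float32(P))
        print(n,np.round(q,1),'area',M['m00'],'ray z0',np.round(p[:2]),'rect@5',np.round(rr[0]),np.round(rr[1]),round(rr[2],1))
c=np.load('top.npy',allow_pickle=True).item()
f=c['frame'][115:255,95:405]; save('topcrop',cv2.resize(f,None,fx=2.55,fy=2.55,interpolation=cv2.INTER_CUBIC))
E
```

```text
top [ 56.8 310.9] area 321.0 ray z0 [117. 615.] rect@5 [119. 614.] [205. 106.] 54.2
top [342.3 228.6] area 325.5 ray z0 [ 399. -308.] rect@5 [ 399. -307.] [61. 63.] 15.7
top [148.8 221.8] area 396.5 ray z0 [405. 333.] rect@5 [405. 331.] [50. 96.] 67.2
top [296.3 206.7] area 175.0 ray z0 [ 468. -156.] rect@5 [ 467. -155.] [46. 48.] 70.5
top [200.6 200.5] area 410.0 ray z0 [481. 165.] rect@5 [480. 164.] [77. 75.] 47.0
top [252.5 191.5] area 283.5 ray z0 [516.  -9.] rect@5 [515.  -9.] [64. 64.] 1.4
top [377.1 190.9] area 482.0 ray z0 [ 528. -426.] rect@5 [ 528. -424.] [77. 77.] 82.7
top [117.4 183.9] area 125.0 ray z0 [530. 448.] rect@5 [529. 446.] [41. 44.] 1.4
top [334.2 167. ] area 224.0 ray z0 [ 607. -285.] rect@5 [ 606. -284.] [56. 58.] 1.4
top [168.3 161.7] area 228.0 ray z0 [612. 280.] rect@5 [611. 279.] [60. 57.] 46.9
top [282.  143.3] area 348.5 ray z0 [ 686. -106.] rect@5 [ 685. -105.] [67. 70.] 51.6
top [273.   90.7] area 171.5 ray z0 [873. -79.] rect@5 [871. -79.] [142.  25.] 66.1
side [220.4 315.6] area 412.5 ray z0 [529. 416.] rect@5 [528. 419.] [45. 70.] 15.9
side [284.7 
[... 338 characters left out ...]
 167.2] area 241.0 ray z0 [ 469. -187.] rect@5 [ 468. -182.] [ 59. 109.] 0.2
side [225.5 165.9] area 479.5 ray z0 [ 680. -151.] rect@5 [ 678. -148.] [ 88. 159.] 28.3
side [316.3 149.5] area 193.0 ray z0 [ 396. -319.] rect@5 [ 396. -310.] [66. 78.] 15.8
side [257.5 146.5] area 146.5 ray z0 [ 605. -292.] rect@5 [ 604. -285.] [61. 73.] 12.0
side [285.7 129.3] area 238.5 ray z0 [ 526. -434.] rect@5 [ 525. -427.] [97. 81.] 82.9
side [387.9  94.3] area 139.0 ray z0 [ 119. -860.] rect@5 [ 125. -840.] [215.  61.] 61.8
side [344.2  11.4] area 255.0 ray z0 [  404. -2116.] rect@5 [  400. -2120.] [111. 597.] 2.6
side [55.1 70.7] area 16950.0 ray z0 [1537. -541.] rect@5 [ 1858. -1154.] [ 812. 2627.] 39.3
```

View pics/topcrop.png

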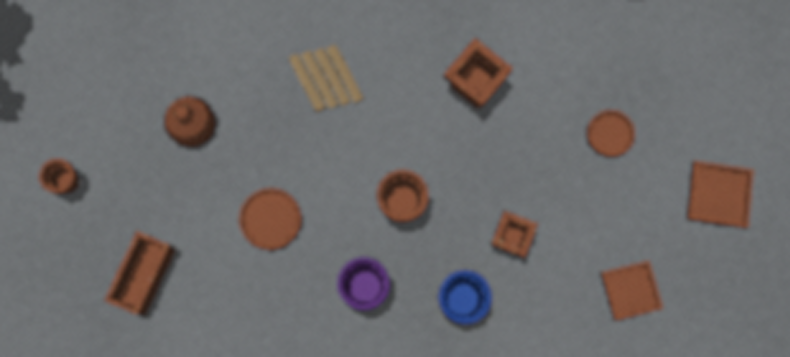

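The crop confirms the identification: the four clay pots are where I listed them. The purple and blue look-alikes, the bell and the trough are clearly different and will stay untouched. I'll start with the small round pot, which is nearest.

```bash
cat > go.py <<'E'
# usage: go.py x y z [jawdeg [mod]] : tool-frame move to reach world TCP target
import sys
from h import *
a=[float(v) for v in sys.argv[1:]]
s=observe(); M=R.from_euler('xyz',s['ee_rot'],degrees=True).as_matrix(); p=s['tool_pos']
now=np.degrees(np.arctan2(M[1,1],M[0,1]))
mod=a[4] if len(a)>4 else 180
psi=now if len(a)<4 else now+(a[3]-now+mod/2)%mod-mod/2
y=np.array([np.cos(np.radians(psi)),np.sin(np.radians(psi)),0]);x=np.array([0,0,-1.])
T=np.c_[x,y,np.cross(x,y)]
rv=R.from_matrix(M.T@T).as_rotvec()
d=np.array(a[:3])-p
n=np.linalg.norm(d)
print('t',s['t'],'pos',np.round(p,1),'jaw',round(now,1),'->',round(psi,1),'q',np.round(s['qpos'],0),'gap',s['finger_gap'],'F',np.round(s['force'],1))
print('turn total (norm)',np.round(rv/(np.pi/2),4),'=',round(np.degrees(np.linalg.norm(rv)),1),'deg; shift total (norm, tool axes after turn)',np.round(T.T@d/400,4),'dist',round(n,1))
E
python3 - <<'E'
from h import *
c=np.load('top.npy',allow_pickle=True).item(); m,b=blobs(c)
H={'prl':((252.5,191.5),62),'prs':((117.4,184),46),'psl':((282,143),62),'pss':((296,207),46),'srl':((200.6,200.5),12),'srs':((334,167),12),'sql':((377,191),12),'sqs':((342,229),12)}
for n,(u,h) in H.items():
    k,r=min(b,key=lambda z:np.hypot(*np.subtract(z[1][0],u)))
    rr=cv2.minAreaRect(np.float32([plane(c,x[0]+.0,h)[:2] for x in k]))
    print(n,np.round(rr[0]),np.round(rr[1]),round(rr[2],1))
E
python3 go.py 515 420 180
```

```text
prl [505.  -8.] [62. 61.] 1.4
prs [522. 431.] [40. 43.] 1.4
psl [ 667. -101.] [64. 67.] 51.6
pss [ 462. -150.] [45. 46.] 70.5
srl [479. 163.] [76. 75.] 47.0
srs [ 604. -282.] [55. 58.] 1.4
sql [ 526. -422.] [77. 77.] 82.7
sqs [ 398. -305.] [61. 63.] 15.7
t 0.15 pos [236.8 578.1 230.8] jaw 67.7 -> 67.7 q [-70.  24.  -1.  92.   0.  64.  -3.] gap 85.64397419567442 F [ 0.5 -0.2 -0.5]
turn total (norm) [0.     0.0001 0.0006] = 0.1 deg; shift total (norm, tool axes after turn) [ 0.1271 -0.1022  0.7933] dist 324.0
```

Call:
jog_arm([
  [[0,0,0,0.022,-0.018,0.135,-1],[0,0,0,0.022,-0.018,0.135,-1],[0,0,0,0.022,-0.018,0.135,-1],[0,0,0,0.022,-0.018,0.135,-1],[0,0,0,0.022,-0.018,0.135,-1]],
], newtons=40)

```text
t: 0.78
tool_pos: [475.3, 442.3, 184.9]
ee_rot: [-162.6, 89.9, 175.6]
force: [-0.1, 1.3, -0.6]
finger_gap: 85.6
```

```bash
python3 go.py 520 430 180
```

```text
t 0.775 pos [475.3 442.3 184.9] jaw 68.2 -> 68.2 q [-48.  29.   4.  91.  -2.  60.  24.] gap 85.62365972731791 F [-0.1  1.3 -0.6]
turn total (norm) [-0.     -0.0013  0.0004] = 0.1 deg; shift total (norm, tool axes after turn) [0.0123 0.0129 0.1152] dist 46.6
```

Call:
jog_arm([
  [[0,0,0,0.012,0.013,0.115,-1],[0,0,0,0,0,0,-1]],
])

```text
t: 1.02
tool_pos: [524.9, 425.1, 178.4]
ee_rot: [-105.8, 89.8, -127.9]
force: [-0.3, 0.7, -0.5]
finger_gap: 85.2
```

```bash
cat >> h.py <<'E'
def wrist(name):
    s=observe(); w=capture('wrist')
    M=np.eye(4);M[:3,:3]=R.from_euler('xyz',s['ee_rot'],degrees=True).as_matrix();M[:3,3]=s['tool_pos']
    W=M@np.array(w['hand_eye'])
    w['eye']=W[:3,3]; w['attitude']=R.from_matrix(W[:3,:3]).as_euler('xyz',degrees=True); w['s']=s
    np.save(f'{name}.npy',w,allow_pickle=True); save(name,w['frame']); return w
E
python3 - <<'E'
from h import *
w=wrist('w1'); print(w['s']['t'],w['s']['tool_pos'])
E
```

```text
1.025 [524.9283159  425.08732827 178.37330254]
```

View pics/w1.png

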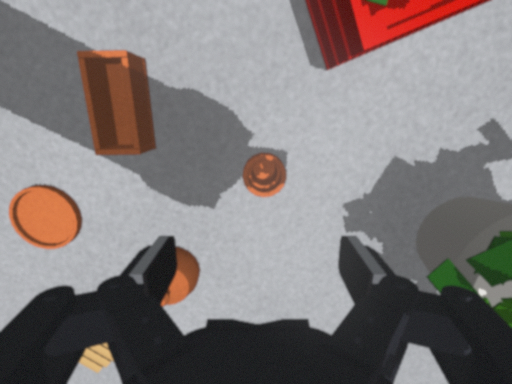

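The wrist view shows the small round pot at (265,174), with the trough at (117,103), the bell at (183,275) and the large round saucer at (45,216). I'll measure its height with a second wrist view lower down.

```bash
cat >> h.py <<'E'
def meas(c,uv,z,show=True):
    """clay blob nearest uv: rect/circle of its outline cast on plane z; height by depth map"""
    m=clay(c['frame']); m=cv2.morphologyEx(m,cv2.MORPH_CLOSE,np.ones((5,5)))
    ks=[k for k in cv2.findContours(m,cv2.RETR_EXTERNAL,cv2.CHAIN_APPROX_NONE)[0] if cv2.contourArea(k)>150]
    k=min(ks,key=lambda k:np.hypot(*(np.subtract(cv2.minEnclosingCircle(k)[0],uv))))
    P=np.float32([plane(c,x[0],z)[:2] for x in k])
    r=cv2.minAreaRect(P); ci=cv2.minEnclosingCircle(P)
    mm=np.zeros(m.shape,np.uint8);cv2.drawContours(mm,[k],-1,255,-1)
    v,u=np.nonzero((mm>0)&(c['z_map']>0)); Z=c['z_map'][v,u]
    A=R.from_euler('xyz',c['attitude'],degrees=True).as_matrix()
    h=(A@np.array([(u-c['cx'])/c['fx']*Z,(v-c['cy'])/c['fy']*Z,Z]))[2]+c['eye'][2]
    uvc=cv2.minEnclosingCircle(k)[0]
    print('uv',np.round(uvc,1),'rect',np.round(r[0],1),np.round(r[1],1),round(r[2],1),'circ',np.round(ci[0],1),round(2*ci[1],1),'depth-h 98/50/5%',np.round(np.percentile(h,[98,50,5]),1))
    return uvc,r,ci
E
python3 - <<'E'
from h import *
w=np.load('w1.npy',allow_pickle=True).item()
meas(w,(265,174),46); meas(w,(45,216),12)
E
python3 go.py 522 429 110
```

```text
uv [263.9 174.6] rect [520.9 432.5] [42.2 45.2] 67.9 circ [521.  432.9] 45.6 depth-h 98/50/5% [46.9 35.8  4.6]
uv [ 44.7 215. ] rect [477.8 166.2] [79.7 85.9] 11.8 circ [477.4 165.9] 86.8 depth-h 98/50/5% [12.5  5.3  3.8]
t 1.075 pos [523.1 426.4 178.5] jaw 68.0 -> 68.0 q [-45.  32.   4.  87.  -3.  61.  28.] gap 85.21851576886098 F [ 0.1  0.4 -0.3]
turn total (norm) [-0.     -0.0013  0.0019] = 0.2 deg; shift total (norm, tool axes after turn) [ 0.1713  0.005  -0.0051] dist 68.6
```

Call:
jog_arm([
  [[0,0,0,0.09,0.006,0.003,-1],[0,0,0,0.08,0.006,0.003,-1],[0,0,0,0,0,0,-1]],
])

```text
t: 1.45
tool_pos: [524.3, 432.3, 109.6]
ee_rot: [-150.9, 89.8, -172.7]
force: [-0.7, -0.8, 1.1]
finger_gap: 85.3
```

```bash
python3 - <<'E'
from h import *
w=wrist('w2'); w1=np.load('w1.npy',allow_pickle=True).item()
a=meas(w,(265,174),46)[0]; b=(263.9,174.6)
print(tri(w1,b,w,a),w['s']['tool_pos'])
E
python3 go.py 521 432.7 26
```

```text
uv [257.8 198.1] rect [520.8 433.1] [44.6 44.8] 25.8 circ [520.7 433.3] 46.9 depth-h 98/50/5% [46.8 37.7  4.6]
(array([522.62106929, 432.43449009,  37.43136298]), np.float64(0.14212695042694243)) [524.30476744 432.27889422 109.58053912]
t 1.5 pos [524.9 432.9 111.3] jaw 68.2 -> 68.2 q [-45.  36.   4.  89.  -3.  54.  28.] gap 85.32432970636654 F [0.3 1.2 0.6]
turn total (norm) [ 0.     -0.0015 -0.0001] = 0.1 deg; shift total (norm, tool axes after turn) [ 0.2132 -0.004  -0.009 ] dist 85.4
```

Call:
jog_arm([
  [[0,0,0,0.12,-0.002,-0.005,-1],[0,0,0,0.12,-0.002,-0.004,-1],[0,0,0,0,0,0,-1]],
])

```text
t: 1.88
tool_pos: [521.9, 436.4, 19.8]
ee_rot: [86.3, 89.6, 64.6]
force: [-0.2, 0.6, 1.4]
finger_gap: 85.0
```

```bash
python3 go.py 521 432.9 16
```

```text
t 1.875 pos [521.9 436.4  19.8] jaw 68.3 -> 68.3 q [-45.  43.   3.  92.  -4.  45.  29.] gap 84.96790469403464 F [-0.2  0.6  1.4]
turn total (norm) [-0.      0.0003 -0.0048] = 0.4 deg; shift total (norm, tool axes after turn) [ 0.0095 -0.009   0.0012] dist 5.3
```

Call:
jog_arm([
  [[0,0,-0.004,0.009,-0.008,0,-1],[0,0,0,0,0,0,1],[0,0,0,0,0,0,1],[0,0,0,0,0,0,1],[0,0,0,0,0,0,1]],
])

```text
t: 2.5
tool_pos: [523.6, 436.1, 24.4]
ee_rot: [63.8, 89.4, 42.2]
force: [-0.3, 0.3, -1.5]
finger_gap: 44.9
```

Call:
jog_arm([
  [[0,0,0,0,0,0,1],[0,0,0,0,0,0,1],[0,0,0,0,0,0,1]],
])

```text
t: 2.88
tool_pos: [523.5, 436.0, 24.2]
ee_rot: [63.9, 89.4, 42.2]
force: [0.1, 0.0, -0.6]
finger_gap: 44.8
```

Gripped at 45 mm, but the TCP ended about 8 mm high, so I'll regrip lower.

Call:
jog_arm([
  [[0,0,0,0,0,0,0],[0,0,0,0,0,0,-0.2],[0,0,0,0,0,0,-0.2]],
])

```text
t: 3.25
tool_pos: [523.5, 436.0, 24.1]
ee_rot: [64.0, 89.4, 42.3]
force: [0.3, -1.3, -0.3]
finger_gap: 51.2
```

```bash
python3 go.py 521 432.9 16
```

```text
t 3.25 pos [523.5 436.   24.1] jaw 68.3 -> 68.3 q [-45.  43.   4.  92.  -3.  45.  28.] gap 51.17987669401672 F [ 0.3 -1.3 -0.3]
turn total (norm) [-0.      0.0028 -0.0057] = 0.6 deg; shift total (norm, tool axes after turn) [ 0.0204 -0.0094 -0.0029] dist 9.1
```

Call:
jog_arm([
  [[0,0,0,0.02,0,0,-0.2],[0,0,0,0.005,0,0,-0.2],[0,0,0,0,0,0,-0.2]],
])

```text
t: 3.62
tool_pos: [523.5, 436.0, 13.2]
ee_rot: [64.0, 89.4, 42.3]
force: [1.0, 0.7, -0.5]
finger_gap: 51.7
```

Call:
jog_arm([
  [[0,0,0,-0.004,0,0,1],[0,0,0,0,0,0,1],[0,0,0,0,0,0,1],[0,0,0,-0.04,0,0,1],[0,0,0,-0.1,0,0,1]],
])

```text
t: 4.25
tool_pos: [521.9, 434.5, 70.6]
ee_rot: [63.5, 89.7, 41.8]
force: [-0.0, 0.3, -0.5]
finger_gap: 45.4
```

Call:
jog_arm([
  [[0,0,0,-0.14,0,0,1],[0,0,0,-0.14,0,0,1],[0,0,0,0,0,0,1]],
])

```text
t: 4.62
tool_pos: [522.4, 434.8, 193.0]
ee_rot: [63.8, 89.3, 42.2]
force: [-0.5, 0.4, -1.3]
finger_gap: 45.0
```

```bash
python3 - <<'E'
from h import *
w=wrist('w3')
E
python3 go.py 604 -282 160
```

```text
t 4.675 pos [521.6 434.2 190.4] jaw 68.3 -> 68.3 q [-46.  31.   5.  87.  -3.  62.  28.] gap 44.854755273557174 F [ 0.   0.8 -1.6]
turn total (norm) [-0.      0.0025 -0.005 ] = 0.5 deg; shift total (norm, tool axes after turn) [ 0.0761 -1.5876  0.8529] dist 721.5
```

View pics/w3.png

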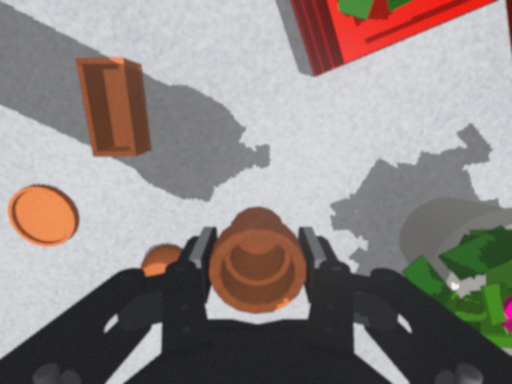

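The small round pot is held upright between the pads at (257,262). I'll carry it to just short of the small round saucer and look from there.

```bash
python3 - <<'E'
from h import *
w=np.load('w3.npy',allow_pickle=True).item()
z=w['s']['tool_pos'][2]-14.8+46
c=meas(w,(257,262),z)[2]
M=R.from_euler('xyz',w['s']['ee_rot'],degrees=True).as_matrix()
print('pot centre in tool',M.T@(np.array([*c[0],z])-w['s']['tool_pos']))
E
python3 go.py 510 -235 180
```

```text
uv [257.5 260.5] rect [520.3 435. ] [47.1 48.8] 27.9 circ [518.1 435.5] 54.0 depth-h 98/50/5% [225.8 218.5 185. ]
pot centre in tool [-31.23123937  -0.61511467  -4.15426172]
t 4.675 pos [521.6 434.2 190.4] jaw 68.3 -> 68.3 q [-46.  31.   5.  87.  -3.  62.  28.] gap 44.854755273557174 F [ 0.   0.8 -1.6]
turn total (norm) [-0.      0.0025 -0.005 ] = 0.5 deg; shift total (norm, tool axes after turn) [ 0.0261 -1.5652  0.5911] dist 669.3
```

Call:
jog_arm([
  [[0,0,0,0.002,-0.11,0.042,1],[0,0,0,0.002,-0.13,0.05,1],[0,0,0,0.002,-0.13,0.05,1],[0,0,0,0.002,-0.13,0.05,1],[0,0,0,0.002,-0.13,0.05,1]],
])

```text
t: 5.3
tool_pos: [515.0, 159.4, 181.0]
ee_rot: [98.3, 89.7, 76.9]
force: [2.0, 0.4, -0.1]
finger_gap: 45.1
```

Call:
jog_arm([
  [[0,0,0,0.002,-0.13,0.05,1],[0,0,0,0.002,-0.13,0.05,1],[0,0,0,0.002,-0.13,0.05,1],[0,0,0,0.002,-0.13,0.05,1],[0,0,0,0.002,-0.13,0.05,1]],
])

```text
t: 5.92
tool_pos: [509.4, -128.2, 173.1]
ee_rot: [157.6, 89.7, 136.3]
force: [1.1, -0.2, -1.0]
finger_gap: 44.7
```

```bash
python3 go.py 510 -235 180
```

```text
t 5.925 pos [ 509.4 -128.2  173.1] jaw 68.7 -> 68.7 q [ -3.  18.  16. 110.  -6.  53.  85.] gap 44.651271211143566 F [ 1.1 -0.2 -1. ]
turn total (norm) [ 0.     -0.0035 -0.0014] = 0.3 deg; shift total (norm, tool axes after turn) [-0.0173 -0.2482  0.0983] dist 107.0
```

Call:
jog_arm([
  [[0,0,0,-0.008,-0.13,0.05,1],[0,0,0,-0.008,-0.11,0.045,1],[0,0,0,0,0,0,1],[0,0,0,0,0,0,1]],
])

```text
t: 6.42
tool_pos: [506.2, -238.3, 176.5]
ee_rot: [177.0, 89.4, 155.4]
force: [-0.4, 0.4, -0.3]
finger_gap: 44.8
```

```bash
python3 - <<'E'
from h import *
w=wrist('w4'); print(w['s']['tool_pos'])
E
python3 go.py 604 -282 60
```

```text
[ 506.22438927 -238.32789079  176.45530585]
t 6.475 pos [ 506.2 -238.4  176.6] jaw 68.4 -> 68.4 q [  7.  22.  19. 105.  -8.  55.  98.] gap 45.08151750974049 F [-0.2 -0.5 -0.6]
turn total (norm) [ 0.     -0.0067 -0.0002] = 0.6 deg; shift total (norm, tool axes after turn) [ 0.2914 -0.0111  0.2675] dist 158.3
```

View pics/w4.png

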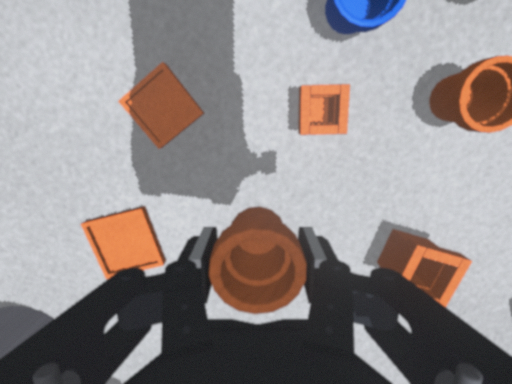

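The view shows the square saucers at (162,105) and (123,243), the small square pot at (325,108), the large round pot at (487,95) and the large square pot at (425,268). The small round saucer is hidden behind the held pot, because image up points toward the robot. I'll measure the visible ones and move on past the saucer.

Call:
jog_arm([
  [[0,0,0,0,0,0.1,1],[0,0,0,0,0,0.14,1],[0,0,0,0,0,0.14,1],[0,0,0,0,0,0.09,1],[0,0,0,0,0,0,1]],
])

```text
t: 7.1
tool_pos: [687.1, -301.2, 172.5]
ee_rot: [165.4, 89.2, 144.3]
force: [-0.6, 0.4, -1.3]
finger_gap: 45.1
```

Call:
jog_arm([
  [[0,0,0,0,0,0,1]],
])

```text
t: 7.22
tool_pos: [686.8, -300.1, 172.0]
ee_rot: [165.5, 89.1, 144.5]
force: [-0.3, 0.1, -0.6]
finger_gap: 44.8
```

Run:
```python
from h import *
w=np.load('w4.npy',allow_pickle=True).item()
for u,h in [((162,105),12),((123,243),12),((325,108),46),((480,95),62),((425,268),62)]: meas(w,u,h)
w=wrist('w5'); print(w['s']['tool_pos'])
v=np.linalg.inv(R.from_euler('xyz',w['attitude'],degrees=True).as_matrix())@(np.array([604,-282,8])-w['eye']); u=v[:2]/v[2]*w['fx']+[w['cx'],w['cy']]; print('expect',u)
meas(w,u,12)
```

```text
uv [160.8 105. ] rect [ 397.9 -306.9] [64.3 64.8] 15.3 circ [ 398.1 -307. ] 88.4 depth-h 98/50/5% [13.1  5.6  3.9]
uv [122.  243.5] rect [ 526.3 -422.9] [81.8 81.6] 82.8 circ [ 526.6 -422.2] 112.1 depth-h 98/50/5% [12.9  5.2  3.8]
uv [324.5 109. ] rect [ 462.3 -153.6] [46.6 44.8] 69.7 circ [ 462.4 -153.2] 62.3 depth-h 98/50/5% [47.4 45.3  4.6]
uv [476.5  90.5] rect [502.5 -32.9] [70.3 64.2] 82.4 circ [503.7 -27.5] 83.8 depth-h 98/50/5% [63.  44.3  7.8]
uv [423.9 265.3] rect [ 653.3 -110.6] [100.7  61.1] 44.2 circ [ 654.9 -112.2] 114.7 depth-h 98/50/5% [63.2 52.1 10. ]
[ 686.80936984 -300.07539447  171.98705865]
expect [245.05356044  99.03989998]
uv [244.1  99.2] rect [ 604.6 -283.5] [61.7 61.8] 34.7 circ [ 604.8 -283.5] 62.6 depth-h 98/50/5% [13.   5.5  4. ]
```

View pics/w5.png

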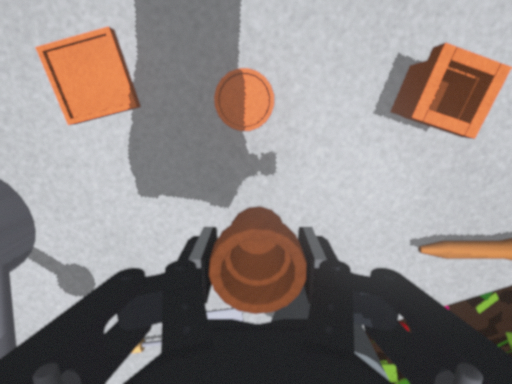

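The small round saucer is at (244,99), or world (604.7, -283.5), and agrees with the top view.

```bash
python3 go.py 605.5 -283.5 60
```

```text
t 7.275 pos [ 686.8 -299.9  172.1] jaw 68.9 -> 68.9 q [ 11.  41.  17.  74. -12.  67.  98.] gap 45.07251272582227 F [-0.1  0.2 -1.3]
turn total (norm) [ 0.     -0.0093 -0.0025] = 0.9 deg; shift total (norm, tool axes after turn) [ 0.2802 -0.0347 -0.2044] dist 139.4
```

Call:
jog_arm([
  [[0,-0.005,-0.002,0,-0.015,-0.1,1],[0,-0.004,0,0.03,-0.015,-0.1,1],[0,0,0,0.12,-0.003,0,1],[0,0,0,0.12,0,0,1],[0,0,0,0,0,0,1]],
])

```text
t: 7.9
tool_pos: [602.8, -279.6, 65.9]
ee_rot: [36.1, 89.8, 15.2]
force: [0.2, 0.6, -0.4]
finger_gap: 45.2
```

Call:
jog_arm([
  [[0,0,0,0,0,0,1]],
])

```text
t: 8.02
tool_pos: [603.5, -279.8, 68.1]
ee_rot: [24.3, 89.7, 3.4]
force: [0.2, -0.7, -0.0]
finger_gap: 45.0
```

```bash
python3 go.py 605.5 -283.5 23
```

```text
t 8.025 pos [ 603.5 -279.8   68.1] jaw 69.0 -> 69.0 q [ 11.  39.  16.  94. -13.  49. 101.] gap 44.95510003419288 F [ 0.2 -0.7 -0. ]
turn total (norm) [-0.      0.0033 -0.0015] = 0.3 deg; shift total (norm, tool axes after turn) [ 0.1127 -0.0069  0.0079] dist 45.3
```

Call:
jog_arm([
  [[0,0.003,0,0.06,-0.007,0.008,1],[0,0,0,0.03,0,0,1],[0,0,0,0.02,0,0,1],[0,0,0,0,0,0,1]],
])

```text
t: 8.52
tool_pos: [607.4, -284.2, 24.9]
ee_rot: [29.0, 89.7, 8.1]
force: [0.2, 0.6, -0.6]
finger_gap: 45.3
```

```bash
python3 go.py 605.5 -283.5 20
```

```text
t 8.525 pos [ 607.4 -284.2   24.9] jaw 69.1 -> 69.1 q [ 12.  43.  15.  93. -14.  46. 102.] gap 45.328659653541976 F [ 0.2  0.6 -0.6]
turn total (norm) [-0.      0.0028 -0.0015] = 0.3 deg; shift total (norm, tool axes after turn) [ 0.0124 -0.     -0.0052] dist 5.4
```

Lowering slowly, watching the force.

Call:
jog_arm([
  [[0,0,0,0.006,0,-0.004,1],[0,0,0,0.003,0,0,1],[0,0,0,0.002,0,0,1]],
])

```text
t: 8.9
tool_pos: [606.3, -283.8, 21.2]
ee_rot: [23.4, 89.7, 2.5]
force: [-0.6, 0.2, -1.4]
finger_gap: 44.7
```

Call:
jog_arm([
  [[0,0,0,0.002,0,0,1],[0,0,0,0.002,0,0,1]],
])

```text
t: 9.15
tool_pos: [606.5, -283.8, 19.8]
ee_rot: [22.3, 89.6, 1.4]
force: [0.0, -0.0, -0.4]
finger_gap: 45.1
```

Call:
jog_arm([
  [[0,0,0,0.003,0,0,1],[0,0,0,0.003,0,0,1]],
])

```text
t: 9.4
tool_pos: [607.1, -284.2, 18.7]
ee_rot: [19.4, 89.6, -1.5]
force: [-8.5, 5.2, 26.1]
finger_gap: 45.2
```

Call:
jog_arm([
  [[0,0,0,0.003,0,0,1],[0,0,0,0,0,0,1]],
])

```text
t: 9.65
tool_pos: [607.5, -284.4, 19.2]
ee_rot: [19.3, 89.5, -1.6]
force: [-0.1, 0.5, -0.8]
finger_gap: 45.1
```

Contact felt. Opening now and rising.

Call:
jog_arm([
  [[0,0,0,0.001,0,0,0.1],[0,0,0,0,0,0,-0.3],[0,0,0,0,0,0,-1],[0,0,0,0,0,0,-1],[0,0,0,0,0,0,-1]],
])

```text
t: 10.28
tool_pos: [607.5, -284.4, 18.4]
ee_rot: [19.1, 89.5, -1.8]
force: [-0.1, 0.2, -0.0]
finger_gap: 85.3
```

Call:
jog_arm([
  [[0,0,0,-0.08,0,0,-1],[0,0,0,-0.15,0,0,-1],[0,0,0,-0.15,0,0,-1],[0,0,0,0,0,0,-1],[0,0,0,0,0,0,-1]],
])

```text
t: 10.9
tool_pos: [605.6, -284.0, 174.1]
ee_rot: [24.2, 89.6, 3.2]
force: [1.1, 0.6, 0.4]
finger_gap: 85.4
```

```bash
python3 - <<'E'
from h import *
w=wrist('w6'); print(w['s']['tool_pos'])
v=np.linalg.inv(R.from_euler('xyz',w['attitude'],degrees=True).as_matrix())@(np.array([604,-282,40])-w['eye']); u=v[:2]/v[2]*w['fx']+[w['cx'],w['cy']]; print('expect',u)
meas(w,u,12);meas(w,u,51)
E
python3 go.py 710 -110 180 70 90
```

```text
[ 605.60425677 -284.04829407  174.11408572]
expect [258.81653061 177.71963776]
uv [257.  174.6] rect [ 607.7 -283.2] [70.1 61.5] 3.5 circ [ 607.7 -285.3] 71.7 depth-h 98/50/5% [51.7 12.6  4.5]
uv [257.  174.6] rect [ 598.6 -280.1] [61.1 53.6] 3.5 circ [ 598.6 -282. ] 62.5 depth-h 98/50/5% [51.7 12.6  4.5]
t 10.95 pos [ 605.8 -284.3  174.4] jaw 69.0 -> 70.0 q [ 10.  32.  18.  89. -11.  60. 100.] gap 85.17431450642484 F [ 0.4 -0.4  0.7]
turn total (norm) [-0.0106  0.0046 -0.0017] = 1.1 deg; shift total (norm, tool axes after turn) [-0.0141  0.4984  0.0957] dist 203.1
```

View pics/w6.png

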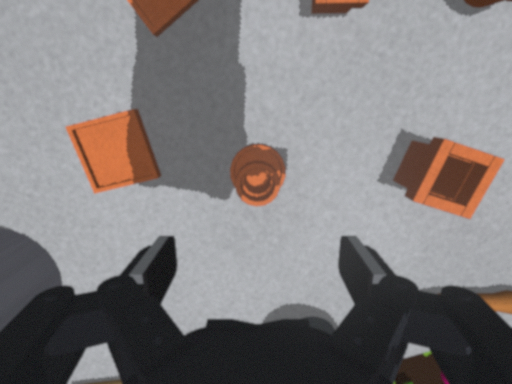

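The small round pot stands in its saucer at (257,174). Its rim top reads 51.7 mm, which is 46 + 5, so it sits on the floor. Next is the large square pot.

```bash
python3 go.py 668 -104 180 51.6 90
```

```text
t 10.95 pos [ 605.8 -284.3  174.4] jaw 69.0 -> 51.6 q [ 10.  32.  18.  89. -11.  60. 100.] gap 85.17431450642484 F [ 0.4 -0.4  0.7]
turn total (norm) [ 0.1939  0.0043 -0.0025] = 17.5 deg; shift total (norm, tool axes after turn) [-0.0141  0.4497 -0.1582] dist 190.8
```

Call:
jog_arm([
  [[0.1,0.002,0,0,0,0,-1],[0.1,0.002,0,0,0,0,-1],[0,0,0,-0.004,0.13,-0.044,-1],[0,0,0,-0.004,0.14,-0.05,-1],[0,0,0,-0.003,0.14,-0.05,-1]],
])

```text
t: 11.58
tool_pos: [663.6, -122.6, 173.1]
ee_rot: [-160.2, 89.6, 159.7]
force: [0.9, 0.3, -0.2]
finger_gap: 85.2
```

Call:
jog_arm([
  [[0,0,0,0,0.03,-0.01,-1],[0,0,0,0,0,0,-1]],
])

```text
t: 11.82
tool_pos: [668.9, -105.0, 170.3]
ee_rot: [-163.1, 89.4, 157.2]
force: [0.2, -0.9, 0.1]
finger_gap: 85.3
```

```bash
cat > look.py <<'E'
# look.py name X Y Zexpect Zplane : wrist view, measure blob expected there
import sys
from h import *
n=sys.argv[1]; X,Y,Z,P=map(float,sys.argv[2:6])
w=wrist(n) if n[0]!='@' else np.load(n[1:]+'.npy',allow_pickle=True).item()
v=np.linalg.inv(R.from_euler('xyz',w['attitude'],degrees=True).as_matrix())@(np.array([X,Y,Z])-w['eye'])
meas(w,v[:2]/v[2]*w['fx']+[w['cx'],w['cy']],P)
E
python3 look.py w7 667 -103 40 62; python3 go.py 668 -104 110 51.6 90
```

```text
uv [260. 185.] rect [ 668.5 -102.7] [63.  64.8] 51.6 circ [ 668.7 -102.9] 87.2 depth-h 98/50/5% [63.2 61.   4.5]
t 11.875 pos [ 668.7 -105.4  170.3] jaw 50.2 -> 51.6 q [ -8.  34.  21.  88. -13.  61.  66.] gap 85.38714612209667 F [ 0.6  0.4 -0.2]
turn total (norm) [-0.0151 -0.0068  0.0019] = 1.5 deg; shift total (norm, tool axes after turn) [ 0.1508  0.0018 -0.0035] dist 60.3
```

Pot at (668.5, -102.7), yaw 51.6°, rim at 63 mm. Descending.

Call:
jog_arm([
  [[-0.015,-0.006,0.002,0.06,0.005,-0.004,-1],[0,0,0,0.12,0,0,-1],[0,0,0,0.1,0,0,-1],[0,0,0,0.03,0,0,-1],[0,0,0,0,0,0,-1]],
])

```text
t: 12.5
tool_pos: [666.5, -112.4, 43.7]
ee_rot: [-60.0, 89.8, -98.9]
force: [-0.8, -0.2, -0.4]
finger_gap: 85.4
```

```bash
python3 go.py 668.5 -102.7 25 51.6 90
```

```text
t 12.5 pos [ 666.5 -112.4   43.7] jaw 51.1 -> 51.6 q [ -5.  42.  18.  92. -16.  48.  70.] gap 85.36447678792338 F [-0.8 -0.2 -0.4]
turn total (norm) [-0.0058  0.0008  0.0014] = 0.5 deg; shift total (norm, tool axes after turn) [ 0.0468  0.0221 -0.011 ] dist 21.2
```

Call:
jog_arm([
  [[-0.005,0,0,0,0.022,-0.011,-1],[0,0,0,0,0,0,-1]],
])

```text
t: 12.75
tool_pos: [670.1, -102.6, 46.5]
ee_rot: [-4.1, 89.8, -42.6]
force: [1.0, 0.3, -0.3]
finger_gap: 85.4
```

```bash
python3 go.py 668.5 -102.7 25 51.6 90
```

```text
t 12.75 pos [ 670.1 -102.6   46.5] jaw 51.5 -> 51.6 q [ -6.  42.  18.  92. -16.  48.  69.] gap 85.44321445858704 F [ 1.   0.3 -0.3]
turn total (norm) [-0.0007  0.0026  0.0002] = 0.2 deg; shift total (norm, tool axes after turn) [ 0.0538 -0.0026 -0.003 ] dist 21.6
```

Call:
jog_arm([
  [[0,0.002,0,0.02,-0.001,-0.002,-1],[0,0,0,0.02,0,0,-1],[0,0,0,0.012,0,0,-1],[0,0,0,0,0,0,-1]],
])

```text
t: 13.25
tool_pos: [669.6, -102.5, 25.3]
ee_rot: [12.1, 89.9, -26.4]
force: [0.1, 0.5, -0.3]
finger_gap: 85.4
```

```bash
python3 go.py 668.5 -102.7 25 51.6 90
```

```text
t 13.25 pos [ 669.6 -102.5   25.3] jaw 51.6 -> 51.6 q [ -6.  44.  17.  92. -16.  47.  70.] gap 85.35151887788363 F [ 0.1  0.5 -0.3]
turn total (norm) [-0.0005  0.0012 -0.0003] = 0.1 deg; shift total (norm, tool axes after turn) [ 0.0007 -0.0022 -0.0019] dist 1.2
```

Call:
jog_arm([
  [[0,0,0,0,0,0,1],[0,0,0,0,0,0,1],[0,0,0,0,0,0,1],[0,0,0,0,0,0,1]],
])

```text
t: 13.75
tool_pos: [669.7, -102.7, 25.6]
ee_rot: [11.2, 89.9, -27.3]
force: [0.2, 0.1, -2.7]
finger_gap: 63.5
```

Call:
jog_arm([
  [[0,0,0,-0.04,0,0,1],[0,0,0,-0.1,0,0,1],[0,0,0,-0.13,0,0,1],[0,0,0,-0.11,0,0,1],[0,0,0,0,0,0,1]],
])

```text
t: 14.38
tool_pos: [669.4, -102.9, 186.8]
ee_rot: [20.2, 89.8, -18.3]
force: [0.9, 0.2, -2.6]
finger_gap: 63.4
```

```bash
python3 go.py 600 -400 175 82.8 90;  python3 look.py w8 668 -102 220 207
```

```text
t 14.375 pos [ 669.4 -102.9  186.8] jaw 51.5 -> 82.8 q [ -8.  33.  21.  87. -13.  62.  67.] gap 63.39600213100879 F [ 0.9  0.2 -2.6]
turn total (norm) [-3.476e-01  2.600e-03 -2.000e-04] = 31.3 deg; shift total (norm, tool axes after turn) [ 0.0294 -0.7588 -0.0791] dist 305.4
uv [257.2 261.3] rect [ 671.3 -105.4] [74.1 80.5] 51.4 circ [ 674.3 -107.2] 98.4 depth-h 98/50/5% [224.3 219.4 166.4]
```

Call:
jog_arm([
  [[-0.08,0.001,0,0,0,0,1],[-0.09,0,0,0,0,0,1],[-0.09,0,0,0,0,0,1],[-0.085,0,0,0,0,0,1],[0,0,0,0,0,0,1]],
])

```text
t: 15.05
tool_pos: [666.0, -102.0, 181.2]
ee_rot: [-179.0, 89.6, 174.5]
force: [-0.5, 0.1, -0.8]
finger_gap: 63.6
```

```bash
python3 go.py 526.3 -422.9 150 82.8 90
```

```text
t 15.05 pos [ 666.  -102.   181.2] jaw 83.5 -> 82.8 q [-3. 32. 14. 88. -8. 62. 96.] gap 63.62988966582547 F [-0.5  0.1 -0.8]
turn total (norm) [ 0.0072 -0.0043  0.0001] = 0.8 deg; shift total (norm, tool axes after turn) [ 0.0781 -0.8396 -0.2459] dist 351.4
```

Call:
jog_arm([
  [[0.007,-0.004,0,0.002,-0.11,-0.032,1],[0,0,0,0.003,-0.135,-0.04,1],[0,0,0,0.003,-0.135,-0.04,1],[0,0,0,0.003,-0.135,-0.04,1],[0,0,0,0.003,-0.135,-0.04,1]],
])

```text
t: 15.68
tool_pos: [554.3, -350.8, 172.7]
ee_rot: [143.4, 89.7, 135.6]
force: [-0.1, 0.8, -2.4]
finger_gap: 63.2
```

Call:
jog_arm([
  [[0,0,0,0.01,-0.12,-0.035,1],[0,0,0,0.01,-0.05,-0.015,1],[0,0,0,0,0,0,1]],
])

```text
t: 16.05
tool_pos: [520.3, -421.1, 163.1]
ee_rot: [163.4, 89.6, 154.6]
force: [0.2, 1.4, -1.2]
finger_gap: 63.3
```

```bash
python3 go.py 526.3 -422.9 110 82.8 90
```

```text
t 16.05 pos [ 520.3 -421.1  163.1] jaw 81.3 -> 82.8 q [ 24.  33.  17.  89. -11.  60. 126.] gap 63.30793153107077 F [ 0.2  1.4 -1.2]
turn total (norm) [-0.0171 -0.004  -0.0012] = 1.6 deg; shift total (norm, tool axes after turn) [ 0.1327 -0.0026  0.0154] dist 53.4
```

Call:
jog_arm([
  [[-0.017,-0.004,-0.001,0.05,-0.002,0.015,1],[0,0,0,0.1,0,0,1],[0,0,0,0.06,0,0,1],[0,0,0,0,0,0,1],[0,0,0,0,0,0,1]],
])

```text
t: 16.68
tool_pos: [531.5, -415.2, 73.2]
ee_rot: [73.6, 89.8, 66.9]
force: [0.3, -0.6, -0.5]
finger_gap: 63.2
```

```bash
python3 go.py 526.3 -422.9 34 82.8 90
```

```text
t 16.675 pos [ 531.5 -415.2   73.2] jaw 83.3 -> 82.8 q [ 25.  39.  15.  92. -13.  51. 128.] gap 63.2160762210881 F [ 0.3 -0.6 -0.5]
turn total (norm) [ 0.0058  0.0007 -0.0026] = 0.6 deg; shift total (norm, tool axes after turn) [ 0.0981 -0.0208 -0.0106] dist 40.3
```

Call:
jog_arm([
  [[0.005,0,-0.002,0,-0.02,-0.01,1],[0,0,0,0.04,0,0,1],[0,0,0,0.03,0,0,1],[0,0,0,0.015,0,0,1],[0,0,0,0,0,0,1]],
])

```text
t: 17.3
tool_pos: [527.2, -423.3, 38.3]
ee_rot: [-2.6, 89.8, -9.7]
force: [0.1, -0.5, -0.9]
finger_gap: 63.2
```

```bash
python3 go.py 526.3 -422.9 30.6 82.8 90
```

```text
t 17.3 pos [ 527.2 -423.3   38.3] jaw 82.9 -> 82.8 q [ 26.  42.  15.  92. -13.  47. 129.] gap 63.168923430368785 F [ 0.1 -0.5 -0.9]
turn total (norm) [0.0007 0.0021 0.0001] = 0.2 deg; shift total (norm, tool axes after turn) [ 0.0192  0.0006 -0.0024] dist 7.7
```

Call:
jog_arm([
  [[0,0.002,0,0.008,0,-0.002,1],[0,0,0,0.006,0,0,1],[0,0,0,0.003,0,0,1],[0,0,0,0.003,0,0,1]],
])

```text
t: 17.8
tool_pos: [526.8, -423.4, 30.5]
ee_rot: [-38.2, 89.9, -45.3]
force: [-0.3, -0.1, 0.2]
finger_gap: 63.2
```

Call:
jog_arm([
  [[0,0,0,0.003,0,0,1]],
])

```text
t: 17.92
tool_pos: [526.9, -423.5, 30.4]
ee_rot: [-20.2, 89.9, -27.3]
force: [-9.1, 8.6, 27.9]
finger_gap: 63.3
```

Call:
jog_arm([
  [[0,0,0,0.002,0,0,1]],
])

```text
t: 18.05
tool_pos: [526.9, -423.4, 30.5]
ee_rot: [-8.0, 89.9, -15.2]
force: [-4.7, 4.5, 8.5]
finger_gap: 63.5
```

Call:
jog_arm([
  [[0,0,0,0,0,0,0.1],[0,0,0,0,0,0,-0.3],[0,0,0,0,0,0,-1],[0,0,0,0,0,0,-1],[0,0,0,0,0,0,-1]],
])

```text
t: 18.68
tool_pos: [527.2, -423.7, 30.8]
ee_rot: [-17.7, 89.9, -24.9]
force: [0.4, -0.0, -0.5]
finger_gap: 85.5
```

Call:
jog_arm([
  [[0,0,0,-0.08,0,0,-1],[0,0,0,-0.15,0,0,-1],[0,0,0,-0.15,0,0,-1],[0,0,0,0,0,0,-1],[0,0,0,0,0,0,-1]],
])

```text
t: 19.3
tool_pos: [526.5, -423.2, 186.6]
ee_rot: [-1.6, 90.0, -8.8]
force: [-0.7, 0.5, -1.5]
finger_gap: 85.5
```

```bash
python3 look.py w9 526 -423 40 67; python3 look.py @w9 526 -423 40 12; python3 go.py 465 -154 180 69.7 90
```

```text
uv [255.9 175.6] rect [ 519.4 -423.9] [64.8 76.5] 82.8 circ [ 519.5 -423.4] 98.2 depth-h 98/50/5% [68.1 55.8  5.1]
uv [255.9 175.6] rect [ 533.1 -425.8] [78.4 92.6] 82.8 circ [ 533.2 -425.2] 118.8 depth-h 98/50/5% [68.1 55.8  5.1]
t 19.35 pos [ 526.7 -423.5  186.9] jaw 82.9 -> 69.7 q [ 24.  32.  17.  87. -10.  62. 127.] gap 85.24054671726944 F [ 0.6 -0.4  0.2]
turn total (norm) [1.462e-01 9.000e-04 1.000e-04] = 13.2 deg; shift total (norm, tool axes after turn) [ 0.0172  0.5784 -0.3784] dist 276.5
```

View pics/w9.png

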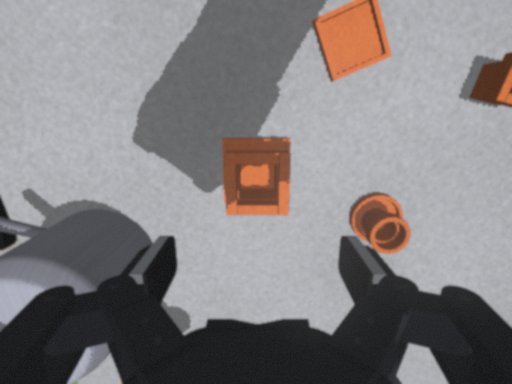

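The large square pot is seated at (256,176), square with its saucer, rim at 68 mm. Next is the small square pot.

Call:
jog_arm([
  [[0.073,0,0,0,0,0,-1],[0.073,0,0,0,0,0,-1],[0,0,0,0,0.1,-0.065,-1],[0,0,0,0,0.12,-0.08,-1],[0,0,0,0,0.12,-0.08,-1]],
])

```text
t: 19.98
tool_pos: [487.1, -262.9, 180.2]
ee_rot: [-169.7, 89.6, 169.3]
force: [1.2, 0.4, 0.6]
finger_gap: 85.3
```

Call:
jog_arm([
  [[0,0,0,0,0.12,-0.08,-1],[0,0,0,0,0.1,-0.065,-1],[0,0,0,0,0.02,-0.01,-1],[0,0,0,0,0,0,-1]],
])

```text
t: 20.48
tool_pos: [460.6, -143.6, 177.4]
ee_rot: [-173.6, 89.2, 165.7]
force: [-0.1, -0.3, 0.4]
finger_gap: 85.5
```

```bash
python3 look.py w10 462 -154 30 46; python3 look.py @w10 398 -307 10 12; python3 go.py 462 -154 45 69.7 90
```

```text
uv [250.5 186. ] rect [ 461.3 -152.3] [44.5 47.3] 70.1 circ [ 461.6 -152. ] 61.5 depth-h 98/50/5% [47.1 45.2  4.6]
uv [106.5 173.5] rect [ 397.1 -305.1] [63.9 68.3] 15.4 circ [ 397.8 -305.5] 89.7 depth-h 98/50/5% [12.9  5.4  3.8]
t 20.525 pos [ 460.6 -144.1  177.4] jaw 69.3 -> 69.7 q [ -2.  14.  18. 115.  -5.  52.  88.] gap 85.49270631001217 F [ 0.1  0.3 -0.1]
turn total (norm) [-0.005  -0.0083  0.001 ] = 0.9 deg; shift total (norm, tool axes after turn) [ 0.3311 -0.022   0.0119] dist 132.8
```

Call:
jog_arm([
  [[-0.005,-0.008,0.001,0.04,-0.02,0.01,-1],[0,0,0,0.12,0,0,-1],[0,0,0,0.1,0,0,-1],[0,0,0,0.03,0,0,-1],[0,0,0,0,0,0,-1]],
])

```text
t: 21.15
tool_pos: [462.3, -160.2, 58.2]
ee_rot: [-60.5, 89.8, -81.3]
force: [-0.1, 0.4, 0.1]
finger_gap: 85.5
```

```bash
python3 go.py 461.6 -153 15 69.9 90
```

```text
t 21.15 pos [ 462.3 -160.2   58.2] jaw 69.3 -> 69.9 q [  2.  25.  16. 119. -11.  36.  95.] gap 85.51459726351308 F [-0.1  0.4  0.1]
turn total (norm) [-0.0071  0.0009  0.0016] = 0.7 deg; shift total (norm, tool axes after turn) [ 0.108   0.0163 -0.0079] dist 43.8
```

Call:
jog_arm([
  [[-0.007,0,0.001,0,0.016,-0.008,-1],[0,0,0,0.04,0,0,-1],[0,0,0,0.04,0,0,-1],[0,0,0,0.02,0,0,-1],[0,0,0,0,0,0,-1]],
])

```text
t: 21.78
tool_pos: [463.5, -153.1, 18.2]
ee_rot: [0.3, 89.7, -19.7]
force: [0.3, -0.3, -1.0]
finger_gap: 85.2
```

```bash
python3 go.py 461.6 -153 15 69.9 90
```

```text
t 21.775 pos [ 463.5 -153.1   18.2] jaw 69.9 -> 69.9 q [  3.  30.  14. 120. -13.  31.  96.] gap 85.21498104084611 F [ 0.3 -0.3 -1. ]
turn total (norm) [ 0.0005  0.0034 -0.    ] = 0.3 deg; shift total (norm, tool axes after turn) [ 0.0079 -0.0013 -0.0045] dist 3.7
```

Call:
jog_arm([
  [[0,0.003,0,0.007,0,-0.004,-1],[0,0,0,0,0,0,1],[0,0,0,0,0,0,1],[0,0,0,0,0,0,1],[0,0,0,0,0,0,1]],
])

```text
t: 22.4
tool_pos: [462.4, -152.7, 16.0]
ee_rot: [7.1, 89.9, -12.9]
force: [0.5, -0.3, -1.0]
finger_gap: 45.3
```

Call:
jog_arm([
  [[0,0,0,0,0,0,1],[0,0,0,0,0,0,1]],
])

```text
t: 22.65
tool_pos: [462.3, -152.7, 16.0]
ee_rot: [8.5, 89.9, -11.6]
force: [-0.2, 0.1, -2.3]
finger_gap: 45.1
```

Call:
jog_arm([
  [[0,0,0,-0.04,0,0,1],[0,0,0,-0.1,0,0,1],[0,0,0,-0.13,0,0,1],[0,0,0,-0.11,0,0,1],[0,0,0,0,0,0,1]],
])

```text
t: 23.28
tool_pos: [461.6, -153.1, 176.6]
ee_rot: [8.4, 89.9, -11.8]
force: [-0.2, -0.2, -1.9]
finger_gap: 45.4
```

```bash
python3 go.py 398 -306.5 170 15.4; python3 look.py w11 462 -152 200 206
```

```text
t 23.275 pos [ 461.6 -153.1  176.6] jaw 69.9 -> 15.4 q [ -2.  14.  19. 116.  -6.  51.  90.] gap 45.360734961889186 F [-0.2 -0.2 -1.9]
turn total (norm) [ 0.6053  0.0014 -0.001 ] = 54.5 deg; shift total (norm, tool axes after turn) [ 0.0165 -0.2553  0.3276] dist 166.3
uv [253.9 266.4] rect [ 459.3 -154.4] [49.4 61.2] 69.8 circ [ 459.3 -157.3] 70.9 depth-h 98/50/5% [207.8 205.6 165.8]
```

Call:
jog_arm([
  [[0.09,0,0,0,0,0,1],[0.1,0,0,0,0,0,1],[0.1,0,0,0,0,0,1],[0.1,0,0,0,0,0,1],[0.1,0,0,0,0,0,1]],
])

```text
t: 23.95
tool_pos: [457.5, -152.3, 171.5]
ee_rot: [-123.1, 89.6, 171.3]
force: [-0.2, 0.2, -1.0]
finger_gap: 45.3
```

Call:
jog_arm([
  [[0.1,0,0,0,0,0,1],[0,0,0,0,0,0,1]],
])

```text
t: 24.2
tool_pos: [456.1, -152.0, 169.9]
ee_rot: [-112.1, 89.4, 173.0]
force: [0.4, 0.5, -1.2]
finger_gap: 45.7
```

```bash
python3 go.py 398 -306 150 15.4
```

```text
t 24.2 pos [ 456.1 -152.   169.9] jaw 15.1 -> 15.4 q [-10.  15.  28. 116.  -9.  51.  38.] gap 45.69416270306281 F [ 0.4  0.5 -1.2]
turn total (norm) [-0.0032 -0.0025  0.0062] = 0.7 deg; shift total (norm, tool axes after turn) [ 0.0498 -0.2423  0.3327] dist 165.8
```

Call:
jog_arm([
  [[-0.003,-0.002,0.006,0.004,-0.07,0.095,1],[0,0,0,0.004,-0.085,0.115,1],[0,0,0,0.004,-0.075,0.105,1],[0,0,0,0.01,-0.012,0.015,1],[0,0,0,0,0,0,1]],
])

```text
t: 24.82
tool_pos: [395.9, -307.9, 158.8]
ee_rot: [-132.1, 89.8, 154.7]
force: [0.6, 0.8, 0.2]
finger_gap: 45.3
```

```bash
python3 go.py 398 -306 50 15.4
```

```text
t 24.825 pos [ 395.9 -307.9  158.8] jaw 16.7 -> 15.4 q [  8.  19.  32. 114. -12.  50.  63.] gap 45.307454657939175 F [0.6 0.8 0.2]
turn total (norm) [ 0.0148 -0.0018  0.0021] = 1.4 deg; shift total (norm, tool axes after turn) [ 0.2719  0.0065 -0.0033] dist 108.8
```

Call:
jog_arm([
  [[0.014,-0.002,0.002,0.06,0.006,-0.003,1],[0,0,0,0.1,0,0,1],[0,0,0,0.08,0,0,1],[0,0,0,0.02,0,0,1],[0,0,0,0,0,0,1]],
])

```text
t: 25.45
tool_pos: [401.3, -300.6, 52.7]
ee_rot: [124.0, 89.9, 50.3]
force: [0.2, 0.0, -0.8]
finger_gap: 45.3
```

```bash
python3 go.py 398 -306 24 15.4
```

```text
t 25.45 pos [ 401.3 -300.6   52.7] jaw 16.3 -> 15.4 q [ 12.  29.  26. 118. -21.  38.  68.] gap 45.34451079279241 F [ 0.2  0.  -0.8]
turn total (norm) [ 0.0104 -0.0009 -0.0013] = 0.9 deg; shift total (norm, tool axes after turn) [ 0.0717 -0.0115  0.0109] dist 29.4
```

Call:
jog_arm([
  [[0.01,0,-0.001,0.005,-0.011,0.011,1],[0,0,0,0.035,0,0,1],[0,0,0,0.02,0,0,1],[0,0,0,0.005,0,0,1],[0,0,0,0,0,0,1]],
])

```text
t: 26.08
tool_pos: [399.6, -306.7, 27.2]
ee_rot: [77.0, 89.8, 2.5]
force: [0.0, -0.4, -1.4]
finger_gap: 45.7
```

```bash
python3 go.py 398 -306 21 15.4
```

```text
t 26.075 pos [ 399.6 -306.7   27.2] jaw 15.4 -> 15.4 q [ 14.  31.  25. 118. -23.  35.  70.] gap 45.71879411048837 F [ 0.  -0.4 -1.4]
turn total (norm) [ 0.0005  0.0004 -0.0019] = 0.2 deg; shift total (norm, tool axes after turn) [ 0.0154 -0.0033 -0.0028] dist 6.4
```

Call:
jog_arm([
  [[0,0,-0.001,0.007,-0.003,-0.003,1],[0,0,0,0.004,0,0,1],[0,0,0,0.003,0,0,1]],
])

```text
t: 26.45
tool_pos: [398.2, -305.9, 21.6]
ee_rot: [58.4, 89.9, -16.1]
force: [-0.3, 0.7, -0.7]
finger_gap: 45.6
```

Call:
jog_arm([
  [[0,0,0,0.003,0,0,1]],
])

```text
t: 26.58
tool_pos: [398.3, -306.0, 20.7]
ee_rot: [63.3, 89.9, -11.3]
force: [-8.9, 7.3, 37.6]
finger_gap: 45.4
```

Call:
jog_arm([
  [[0,0,0,0.002,0,0,1]],
])

```text
t: 26.7
tool_pos: [398.3, -306.0, 20.7]
ee_rot: [78.2, 89.8, 3.6]
force: [-9.1, 8.6, 37.1]
finger_gap: 45.6
```

Call:
jog_arm([
  [[0,0,0,0,0,0,1],[0,0,0,0,0,0,0.1],[0,0,0,0,0,0,-0.4],[0,0,0,0,0,0,-1],[0,0,0,0,0,0,-1]],
])

```text
t: 27.32
tool_pos: [398.6, -306.1, 21.0]
ee_rot: [73.0, 89.8, -1.6]
force: [0.0, -0.0, 0.0]
finger_gap: 85.1
```

Call:
jog_arm([
  [[0,0,0,0,0,0,-1],[0,0,0,-0.08,0,0,-1],[0,0,0,-0.15,0,0,-1],[0,0,0,-0.15,0,0,-1],[0,0,0,0,0,0,-1]],
])

```text
t: 27.95
tool_pos: [397.6, -306.2, 177.0]
ee_rot: [91.0, 89.9, 16.4]
force: [0.1, 0.7, -0.9]
finger_gap: 85.4
```

```bash
python3 look.py w12 398 -306 30 51;  python3 go.py 505 -10 180 40
```

```text
uv [257.5 172.9] rect [ 395.6 -300.1] [55.4 59.8] 15.7 circ [ 394.7 -298.5] 76.6 depth-h 98/50/5% [52.  26.7  4.8]
t 28.0 pos [ 396.9 -305.4  175. ] jaw 15.4 -> 40.0 q [  6.  17.  33. 114. -12.  52.  61.] gap 85.41808540631637 F [-0.2  0.4 -0. ]
turn total (norm) [-0.273  -0.0013 -0.    ] = 24.6 deg; shift total (norm, tool axes after turn) [-0.0124  0.6817 -0.3921] dist 314.6
```

View pics/w12.png

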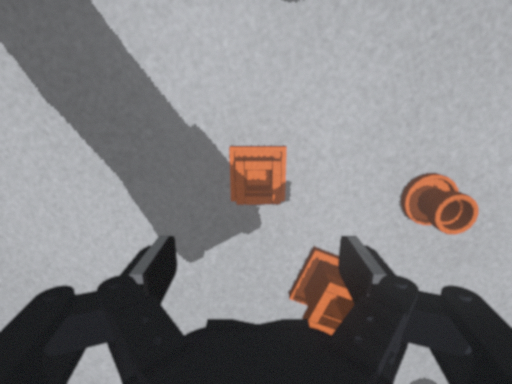

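The small square pot is seated at (258,175), square and with its rim at 52 mm. Last is the large round pot.

Call:
jog_arm([
  [[-0.091,0,0,0,0,0,-1],[-0.091,0,0,0,0,0,-1],[-0.091,0,0,0,0,0,-1],[0,0,0,0,0.1,-0.06,-1],[0,0,0,0,0.13,-0.075,-1]],
])

```text
t: 28.62
tool_pos: [428.4, -204.0, 169.7]
ee_rot: [-155.5, 89.5, 155.0]
force: [2.1, -0.2, -0.6]
finger_gap: 85.2
```

Call:
jog_arm([
  [[0,0,0,0,0.13,-0.075,-1],[0,0,0,0,0.13,-0.075,-1],[0,0,0,0,0.12,-0.07,-1],[0,0,0,0,0.05,-0.03,-1],[0,0,0,0,0,0,-1]],
])

```text
t: 29.25
tool_pos: [493.2, -5.4, 163.8]
ee_rot: [-147.1, 89.0, 163.8]
force: [0.1, -0.2, -0.6]
finger_gap: 85.2
```

```bash
python3 look.py w13 505 -9 40 62; python3 go.py 505 -10 60
```

```text
uv [265.9 200.4] rect [504.3  -9.2] [62.9 64.8] 41.0 circ [504.4  -9.1] 66.4 depth-h 98/50/5% [62.8 44.5  4.4]
t 29.3 pos [492.9  -6.5 163.8] jaw 40.7 -> 40.7 q [-19.  16.  19. 115.  -7.  51.  45.] gap 85.71456723910195 F [-0.5  0.3 -0.6]
turn total (norm) [-0.0001 -0.0097  0.0066] = 1.1 deg; shift total (norm, tool axes after turn) [0.2594 0.0171 0.0264] dist 104.5
```

View pics/w13.png

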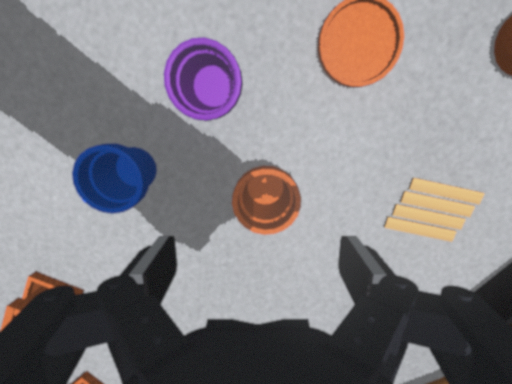

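This is the clay large round pot at (266,200), 66 mm across with its rim at 62.8 mm. The purple look-alike (203,79) and blue one (113,178) stay clear of the fingers, and the large round saucer is at (361,42).

Call:
jog_arm([
  [[0,-0.009,0.006,0.02,0.017,0.026,-1],[0,0,0,0.1,0,0,-1],[0,0,0,0.1,0,0,-1],[0,0,0,0.03,0,0,-1],[0,0,0,0,0,0,-1]],
])

```text
t: 29.92
tool_pos: [506.0, -16.2, 59.2]
ee_rot: [-8.9, 89.8, -58.5]
force: [0.1, -0.1, 0.6]
finger_gap: 85.1
```

```bash
python3 look.py @w13 479 163 8 12; python3 go.py 504.4 -9.1 25
```

```text
uv [361.7  39.9] rect [480.1 158.9] [81.4 75.3] 40.6 circ [477.7 161.1] 83.0 depth-h 98/50/5% [13.   5.5  4. ]
t 29.925 pos [506.  -16.2  59.2] jaw 40.3 -> 40.3 q [-15.  27.  16. 117. -12.  38.  49.] gap 85.1228446305057 F [ 0.1 -0.1  0.6]
turn total (norm) [0.     0.0017 0.0003] = 0.2 deg; shift total (norm, tool axes after turn) [ 0.0854  0.0083 -0.0161] dist 34.9
```

Call:
jog_arm([
  [[0,0.001,0,0,0.008,-0.016,-1],[0,0,0,0.03,0,0,-1],[0,0,0,0.03,0,0,-1],[0,0,0,0.02,0,0,-1],[0,0,0,0,0,0,-1]],
])

```text
t: 30.55
tool_pos: [506.0, -8.8, 27.5]
ee_rot: [44.4, 89.7, -5.3]
force: [0.1, 0.0, 1.1]
finger_gap: 85.3
```

```bash
python3 go.py 504.4 -9.1 25
```

```text
t 30.55 pos [506.   -8.8  27.5] jaw 40.3 -> 40.3 q [-15.  30.  15. 118. -13.  34.  50.] gap 85.3119970832799 F [0.1 0.  1.1]
turn total (norm) [-0.     0.002 -0.002] = 0.3 deg; shift total (norm, tool axes after turn) [ 0.0062 -0.0035 -0.0019] dist 2.9
```

Call:
jog_arm([
  [[0,0.002,-0.002,0.005,-0.003,-0.002,-1],[0,0,0,0,0,0,1],[0,0,0,0,0,0,1],[0,0,0,0,0,0,1],[0,0,0,0,0,0,1]],
])

```text
t: 31.18
tool_pos: [504.8, -9.1, 26.2]
ee_rot: [63.8, 90.0, 14.1]
force: [-0.3, 0.2, -1.8]
finger_gap: 64.1
```

Call:
jog_arm([
  [[0,0,0,0,0,0,1],[0,0,0,0,0,0,1]],
])

```text
t: 31.42
tool_pos: [504.8, -9.1, 26.2]
ee_rot: [65.5, 90.0, 15.8]
force: [0.0, -0.3, -1.5]
finger_gap: 64.3
```

Call:
jog_arm([
  [[0,0,0,-0.04,0,0,1],[0,0,0,-0.1,0,0,1],[0,0,0,-0.13,0,0,1],[0,0,0,-0.11,0,0,1],[0,0,0,0,0,0,1]],
])

```text
t: 32.05
tool_pos: [504.4, -9.7, 186.9]
ee_rot: [54.6, 89.9, 4.9]
force: [0.7, 0.3, -1.9]
finger_gap: 64.0
```

```bash
python3 look.py w14 504 -9 210 220;python3 look.py @w14 479 163 8 12; python3 go.py 560 120 185
```

```text
uv [257.3 266. ] rect [501.   -5.7] [66.3 66.9] 36.0 circ [502.4  -8.2] 73.1 depth-h 98/50/5% [223.5 207.7 165.8]
uv [348.   32.6] rect [482.3 156.1] [81.1 68.6] 40.2 circ [478.3 160.7] 82.2 depth-h 98/50/5% [13.   5.4  3.9]
t 32.1 pos [503.6  -9.6 185.2] jaw 40.2 -> 40.2 q [-20.  15.  20. 113.  -6.  53.  44.] gap 63.93688529682566 F [-0.   0.1 -1. ]
turn total (norm) [-0.     -0.0002  0.0003] = 0.0 deg; shift total (norm, tool axes after turn) [ 0.0005  0.3169 -0.1562] dist 141.3
```

Call:
jog_arm([
  [[0,0,0,0,0.09,-0.058,1],[0,0,0,0,0.11,-0.07,1],[0,0,0,0,0.04,-0.02,1],[0,0,0,0,0,0,1],[0,0,0,0,0,0,1]],
])

```text
t: 32.72
tool_pos: [537.1, 97.8, 182.2]
ee_rot: [-109.0, 89.6, -158.9]
force: [0.6, 0.5, -1.5]
finger_gap: 64.0
```

```bash
python3 look.py w15 479 163 8 12; python3 go.py 478.5 163.5 120
```

```text
uv [255.5  92.9] rect [479.  161.6] [79.6 79.3] 40.0 circ [478.7 161.6] 80.5 depth-h 98/50/5% [13.   5.4  4. ]
t 32.775 pos [537.1  97.8 182.2] jaw 40.0 -> 40.0 q [-27.  20.  17. 107.  -7.  55.  33.] gap 64.30732887990209 F [ 0.8 -0.5 -1.2]
turn total (norm) [-0.     -0.0014  0.0038] = 0.4 deg; shift total (norm, tool axes after turn) [ 0.1556 -0.0065 -0.22  ] dist 107.8
```

Call:
jog_arm([
  [[0,-0.001,0.003,0,-0.004,-0.09,1],[0,0,0,0.02,-0.004,-0.11,1],[0,0,0,0.08,0,-0.02,1],[0,0,0,0.06,0,0,1],[0,0,0,0,0,0,1]],
])

```text
t: 33.4
tool_pos: [476.3, 159.2, 117.5]
ee_rot: [-52.7, 90.0, -103.2]
force: [0.3, -0.0, -1.1]
finger_gap: 64.1
```

```bash
python3 go.py 479 162 60
```

```text
t 33.4 pos [476.3 159.2 117.5] jaw 39.6 -> 39.6 q [-34.  20.  14. 116.  -7.  45.  24.] gap 64.06410710760143 F [ 0.3 -0.  -1.1]
turn total (norm) [0.     0.0003 0.0004] = 0.0 deg; shift total (norm, tool axes after turn) [ 0.1437  0.0097 -0.0011] dist 57.6
```

Call:
jog_arm([
  [[0,0,0,0.05,0.01,-0.001,1],[0,0,0,0.07,0,0,1],[0,0,0,0.04,0,0,1],[0,0,0,0.01,0,0,1],[0,0,0,0,0,0,1]],
])

```text
t: 34.02
tool_pos: [482.5, 159.9, 52.5]
ee_rot: [60.5, 89.7, 9.8]
force: [-0.1, 1.3, -1.8]
finger_gap: 64.0
```

```bash
python3 go.py 479 162 34
```

```text
t 34.025 pos [482.5 159.9  52.5] jaw 39.3 -> 39.3 q [-32.  27.  13. 117. -10.  36.  26.] gap 63.975247574242765 F [-0.1  1.3 -1.8]
turn total (norm) [-0.      0.0016 -0.0028] = 0.3 deg; shift total (norm, tool axes after turn) [ 0.0462 -0.0034 -0.0097] dist 18.9
```

Call:
jog_arm([
  [[0,0.001,-0.002,0.01,-0.003,-0.01,1],[0,0,0,0.02,0,0,1],[0,0,0,0.012,0,0,1],[0,0,0,0.003,0,0,1],[0,0,0,0,0,0,1]],
])

```text
t: 34.65
tool_pos: [479.5, 162.8, 34.6]
ee_rot: [68.0, 89.8, 17.3]
force: [0.9, 0.6, -1.9]
finger_gap: 64.0
```

```bash
python3 go.py 479 162 31.2
```

```text
t 34.65 pos [479.5 162.8  34.6] jaw 39.3 -> 39.3 q [-32.  29.  12. 117. -10.  34.  26.] gap 64.03146859777254 F [ 0.9  0.6 -1.9]
turn total (norm) [-0.      0.0008 -0.0019] = 0.2 deg; shift total (norm, tool axes after turn) [ 0.0085 -0.0023  0.0007] dist 3.5
```

Call:
jog_arm([
  [[0,0,0,0.005,-0.002,0,1],[0,0,0,0.003,0,0,1]],
])

```text
t: 34.9
tool_pos: [479.0, 162.3, 31.4]
ee_rot: [68.1, 89.8, 17.4]
force: [1.0, -0.4, -1.2]
finger_gap: 64.0
```

Call:
jog_arm([
  [[0,0,0,0.003,0,0,1]],
])

```text
t: 35.02
tool_pos: [479.3, 162.3, 30.8]
ee_rot: [70.7, 89.8, 20.1]
force: [-10.2, -2.1, 37.9]
finger_gap: 64.1
```

Call:
jog_arm([
  [[0,0,0,0.002,0,0,1]],
])

```text
t: 35.15
tool_pos: [479.3, 162.3, 30.8]
ee_rot: [76.3, 89.8, 25.6]
force: [-9.8, -3.7, 28.6]
finger_gap: 64.3
```

Call:
jog_arm([
  [[0,0,0,0,0,0,1],[0,0,0,0,0,0,0.1],[0,0,0,0,0,0,-0.4],[0,0,0,0,0,0,-1],[0,0,0,0,0,0,-1]],
])

```text
t: 35.78
tool_pos: [479.6, 162.4, 31.1]
ee_rot: [77.0, 89.7, 26.3]
force: [-0.3, 0.3, 0.0]
finger_gap: 85.7
```

Call:
jog_arm([
  [[0,0,0,0,0,0,-1],[0,0,0,-0.08,0,0,-1],[0,0,0,-0.15,0,0,-1],[0,0,0,-0.15,0,0,-1],[0,0,0,0,0,0,-1]],
])

```text
t: 36.4
tool_pos: [478.8, 161.9, 187.5]
ee_rot: [74.1, 89.8, 23.4]
force: [-0.2, -0.4, 0.3]
finger_gap: 85.4
```

```bash
python3 look.py w16 479 162 40 67; python3 go.py 260 500 230
```

```text
uv [257.5 175.7] rect [474.7 166.5] [65.7 78.8] 39.2 circ [474.6 166.7] 79.3 depth-h 98/50/5% [67.7 29.5  4.9]
t 36.45 pos [477.7 161.6 185.3] jaw 39.3 -> 39.3 q [-36.  15.  16. 113.  -5.  53.  22.] gap 85.18732093067472 F [-1.1 -0.4 -0.8]
turn total (norm) [-0.      0.0001 -0.0001] = 0.0 deg; shift total (norm, tool axes after turn) [-0.1117  0.1146 -0.9995] dist 404.9
```

View pics/w16.png

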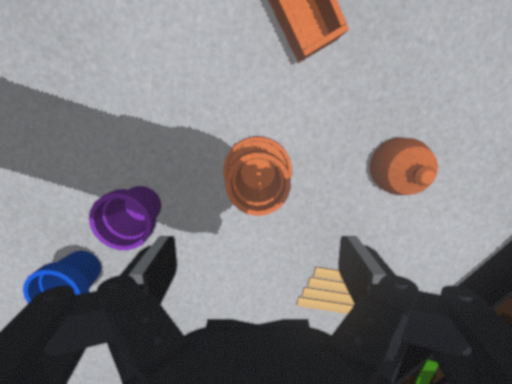

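The large round pot is seated at (257,176) with its rim at 67.7 mm. I'll move the arm clear and check all four from the fixed cameras.

Call:
jog_arm([
  [[0,0,0,-0.015,0.015,-0.12,-1],[0,0,0,-0.015,0.015,-0.14,-1],[0,0,0,-0.015,0.015,-0.14,-1],[0,0,0,-0.015,0.015,-0.14,-1],[0,0,0,-0.015,0.015,-0.14,-1]],
])

```text
t: 37.08
tool_pos: [324.9, 393.1, 210.1]
ee_rot: [-77.4, 89.5, -128.5]
force: [1.7, 0.7, 1.3]
finger_gap: 85.5
```

Call:
jog_arm([
  [[0,0,0,-0.01,0.015,-0.12,-1],[0,0,0,0,0,0,-1],[0,0,0,0,0,0,-1]],
])

```text
t: 37.45
tool_pos: [294.7, 437.3, 210.2]
ee_rot: [-79.6, 89.2, -130.4]
force: [0.3, -0.4, 0.9]
finger_gap: 85.3
```

Run:
```python
from h import *
S={'rl':(479,162,62),'rs':(604.7,-283.5,46),'sl':(526.3,-422.9,62),'ss':(398,-306,46)}
for n in('top','side'):
    c=capture(n); save(n+'_end',c['frame'])
    A=R.from_euler('xyz',c['attitude'],degrees=True).as_matrix()
    v,u=np.indices(c['z_map'].shape);Z=c['z_map']
    P=np.stack([(u-c['cx'])/c['fx']*Z,(v-c['cy'])/c['fy']*Z,Z],-1)@A.T+c['eye']
    m=(clay(c['frame'])>0)&(Z>0)
    for k,(x,y,h) in S.items():
        q=P[m&(np.hypot(P[...,0]-x,P[...,1]-y)<62)]
        t=q[q[:,2]>h-3]; b=q[(q[:,2]<15)]
        f=lambda p:(np.round(cv2.minAreaRect(np.float32(p[:,:2]))[0],1),np.round(cv2.minAreaRect(np.float32(p[:,:2]))[1]),round(cv2.minAreaRect(np.float32(p[:,:2]))[2],1))
        print(n,k,'rim',*f(t),'z',np.round(np.percentile(t[:,2],90),1),'| saucer',*f(b))
a=cv2.imread('pics/top_end.png')[110:260,90:410];b=cv2.imread('pics/side_end.png')[100:350,180:380]
cv2.imwrite('pics/end.png',np.hstack([cv2.resize(a,(500,234)),cv2.resize(b,(280,350))[:234] if 0 else cv2.resize(b,(187,234))]))
```

```text
top rl rim [479.3 161.4] [61. 62.] 79.4 z 70.3 | saucer [473.5 157.7] [60. 75.] 43.0
top rs rim [ 607.8 -282. ] [42. 43.] 78.6 z 53.4 | saucer [ 599.4 -277.3] [58. 49.] 52.6
top sl rim [ 527.2 -420.7] [65. 63.] 83.1 z 70.1 | saucer [ 525.6 -421.5] [76. 74.] 82.7
top ss rim [ 399.  -303.4] [45. 46.] 15.3 z 54.4 | saucer [ 398.8 -305.1] [61. 63.] 15.1
side rl rim [477.2 162.5] [64. 64.] 70.4 z 67.5 | saucer [474.5 170.7] [78. 67.] 12.0
side rs rim [ 605.5 -280.5] [39. 47.] 13.2 z 51.8 | saucer [ 601.5 -277.8] [62. 61.] 22.2
side sl rim [ 523.8 -420.5] [71. 63.] 82.7 z 67.6 | saucer [ 523.6 -423.4] [83. 79.] 83.2Traceback (most recent call last):
  File "<stdin>", line 13, in <module>
    return _quantile_unchecked(
        a, q, axis, out, overwrite_input, method, keepdims, weights)
    return _ureduce(a,
                    func=_quantile_ureduce_func,
    ...<5 lines>...
                    overwrite_input=overwrite_input,
                    method=method)
    r = func(a, **kwargs)
    result = _quantile(arr,
                       quantiles=q,
    ...<2 lines>...
                       out=out,
                       weights=wgt)
    slices_having_nans = np.isnan(arr[-1, ...])
                                  ~~~^^^^^^^^^
IndexError: index -1 is out of bounds for axis 0 with size 0
```

```bash
python3 -c "
from rig import *
print(hand_in(),observe()['t'])"
```

```text
the job is handed in; nothing more can be done
the job is handed in; nothing more can be done
```

All four pots are standing in their own saucers, and I handed the job in at about 37.5 s of the 104 s allowed. I gripped each pot by its rim collar and lowered it until the wrist force showed it touching the saucer floor (26–38 N). I then released it and lifted clear. I never reached for the blue and purple look-alikes, the trough or the bell.

**Seating height:** after each release, the wrist depth put every rim within about 1 mm of the pot's height plus the 5 mm saucer floor (51.7, 68.1, 52.0 and 67.7 mm).

**Centring:** in the final top view, the pot rims were within about 4 mm of the saucer centres I had measured earlier. The square pots matched their saucers' yaw to under 1°.

**Checks that failed or disagreed:**
- **Side view, small square pot:** it gave no reading, probably because the arm was in the way. The check script stopped there, so I didn't see the last combined picture.
- **Top camera depth:** it read the rims 2–3 mm higher than the wrist and side views did.
- **Round saucers at the end:** direct measurements came out 5–9 mm off because the pots partly hid them, so I relied on the earlier unobstructed centres.
- **First grip on the small round pot:** it closed about 8 mm too high, so I opened and gripped again lower before lifting.
- **Two-view rim height, small round pot:** it gave 37 mm because the two views were too close together. I used the depth reading of 46.8 mm instead, and took the other three rims from depth alone, with the text's heights as a check.

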